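# Close, clamp and rake the seam of a split mould

### The job

Push the near half of the aluminium mould fully home against the far half and then swing the clamp arm right across the seam. Then take the stylus from its stand and, pressing only lightly, draw its tip along the floor of the seam from the end away from the clamp, round both bends, up to just short of the clamp, slowly: a few centimetres a second and never over 10. Put the stylus back in its stand, upright with its collar down on the block, and leave the mould closed and clamped and the other things where they are.

Things in the scene. Friction and masses are not known exactly. Their poses are not given: they have to be found in the camera images.
- mould: Split aluminium mould on a steel base plate fixed to the bench. Origin: plate's underside, below mid-seam. x points from near half to far half, y along the seam (start at +y, clamp at -y), z up. Plate 10 mm thick, x -106..62, y +-100 mm. Halves: y +-92 mm, x -52..52 when closed, top at z = 50 mm. The far half is fixed. For the seam between them see seam_start.
- near_half (a joint): The near half (on the robot's side) slides on the plate along the mould's x: value = its gap in m, 0 = closed against the far half (a hard stop), at most 0.045, a larger value lies further towards -x. Friction about 4 N; it stays where it is left.
- grip_plate (a point): Middle of the upper edge of the rear face (looking to the mould's -x; push it to +x) of the upright steel grip plate on the near half. Plate 12 mm thick (from here to +x), 44 mm wide along y, 32 mm high, top 82 mm above the bench. Moves with the near half; at mould x = -46, y = 30 mm when closed.
- clamp_arm (a joint): Steel clamp arm on an upright pivot on the far half, rad: 0 = lies along the seam, pointing to the mould's +y; grows anticlockwise seen from above to 1.571 (hard stop) = lies across the seam at its -y end, over the near half's pin (clamped). Friction about 0.05 N m; stays where it is left.
- clamp_knob (a point): Middle of the upright black knob (cylinder 16 mm diameter, 32 mm high, 16 mm above and below this point) at the end of the clamp arm, 45 mm from the pivot. It turns with the arm. The arm's top is 64 mm above the bench and the knob's top 96 mm.
- clamp_pivot (a point): The pivot axis of the clamp arm, fixed on the mould, at half the arm's height (mould x = 25, y = -74 mm).
- stand: Stylus stand, fixed: wooden block 56x56 mm, top 94 mm above the bench, on a 90x90x8 mm steel foot; one upright 22 mm hole, 80 mm deep, in its middle. Origin: centre of the underside. It stands left of the mould, next to the white pot, nearer to the robot than the pot or farther away.
- stand_mouth (a point): Centre of the hole's mouth, on the top face of the stand.
- stylus: Stylus, about 0.12 kg, hanging upright in the stand. Origin: centre of the collar's underside, which lies on the stand's top; z up along the handle. Collar 34 mm diameter, 6 mm thick; above it a square black handle 20x20 mm (faces along its x and y) 6 to 64 mm above the origin, steel cap to 68 mm; below it a 10 mm shank to -50 mm, then the thin sprung tip.
- stylus_tip (a point): Lowest point of the stylus's round tip (6 mm diameter ball), 75 mm below the stylus's origin on its axis. The tip is sprung: pushed at its end it gives way along the stylus by up to 8 mm, beginning at about 0.8 N, then 0.4 N per mm.
- white_pot: White plastic pot, 67 mm diameter, 58 mm high, a bystander. Origin: centre of the underside.
- dropper_bottle: White dropper bottle, 40 mm diameter, 82 mm high, a bystander behind the mould. Origin: centre of the underside.
- wax_sheet_box: Flat pink box 86x181x27 mm, a bystander behind the mould. Origin: centre of the underside.
- spatula: Plaster spatula with wooden handle, 210 mm long, lying on the bench at the right of the mould, a bystander.
- seam_start (a point): On the centre line of the seam's floor, mould y = 75 mm: the pass begins here. The seam, when closed, is an open-topped groove 12 mm wide, 8 mm deep, floor 42 mm above the bench; centre line straight at mould x = 8 mm for y > 22 mm, straight at x = -8 mm for y < -22 mm, and a straight slant between. All seam points are fixed on the mould.
- seam_1 (a point): Point on the centre line of the seam's floor, 42 mm above the bench, mould y = 55 mm; fixed on the mould.
- seam_2 (a point): Point on the centre line of the seam's floor, 42 mm above the bench, mould y = 35 mm; fixed on the mould.
- seam_3 (a point): Point on the centre line of the seam's floor, 42 mm above the bench, mould y = 15 mm; fixed on the mould.
- seam_4 (a point): Point on the centre line of the seam's floor, 42 mm above the bench, mould y = -5 mm; fixed on the mould.
- seam_5 (a point): Point on the centre line of the seam's floor, 42 mm above the bench, mould y = -25 mm; fixed on the mould.
- seam_end (a point): Point on the centre line of the seam's floor, 42 mm above the bench, mould y = -45 mm (where it ends, 29 mm short of the clamp arm's place); fixed on the mould.

How it is judged (in metres and radians):
On the way, in this order (a step that is already met when the one before it is completed fails the run):
1. the near half is pushed home against the far half while the clamp is still open (value of joint near_half below 0.003 m and value of joint clamp_arm below 0.6 rad), for 0.1 s.
2. the clamp arm is swung across the seam, over the closed near half (value of joint near_half below 0.003 m and value of joint clamp_arm above 1.42 rad), for 0.1 s.
3. the stylus is out of its stand (z of stylus_tip in the frame of stand above 0.096 m), for 0.05 s.
4. the stylus tip rests on the floor of the seam within 6 mm of seam_start (all of step 2 and z of stylus_tip in the frame of mould below 0.045 m and horizontal distance between stylus_tip and seam_start below 0.006 m and contact force between stylus and mould above 0.2 N), for 0.02 s.
5. the stylus tip rests on the floor of the seam within 6 mm of seam_1 (all of step 2 and z of stylus_tip in the frame of mould below 0.045 m and horizontal distance between stylus_tip and seam_1 below 0.006 m and contact force between stylus and mould above 0.2 N), for 0.02 s.
6. the stylus tip rests on the floor of the seam within 6 mm of seam_2 (all of step 2 and z of stylus_tip in the frame of mould below 0.045 m and horizontal distance between stylus_tip and seam_2 below 0.006 m and contact force between stylus and mould above 0.2 N), for 0.02 s.
7. the stylus tip rests on the floor of the seam within 6 mm of seam_3 (all of step 2 and z of stylus_tip in the frame of mould below 0.045 m and horizontal distance between stylus_tip and seam_3 below 0.006 m and contact force between stylus and mould above 0.2 N), for 0.02 s.
8. the stylus tip rests on the floor of the seam within 6 mm of seam_4 (all of step 2 and z of stylus_tip in the frame of mould below 0.045 m and horizontal distance between stylus_tip and seam_4 below 0.006 m and contact force between stylus and mould above 0.2 N), for 0.02 s.
9. the stylus tip rests on the floor of the seam within 6 mm of seam_5 (all of step 2 and z of stylus_tip in the frame of mould below 0.045 m and horizontal distance between stylus_tip and seam_5 below 0.006 m and contact force between stylus and mould above 0.2 N), for 0.02 s.
10. the stylus tip rests on the floor of the seam within 6 mm of seam_end (all of step 2 and z of stylus_tip in the frame of mould below 0.045 m and horizontal distance between stylus_tip and seam_end below 0.006 m and contact force between stylus and mould above 0.2 N), for 0.02 s.
At the end, for the whole second after the job is handed in: The near half is within 3 mm of closed, the clamp arm is beyond 1.42 rad, and the stylus stands at rest in its stand: collar within 3 mm of the block's top, within 9 mm of the hole's centre, tilted less than 0.1 rad (all of step 2 and horizontal distance between stylus and stand_mouth below 0.009 m and z of stylus in the frame of stand between 0.09 and 0.097 m and angle between stylus's own z axis and vertical below 0.1 rad and linear speed of stylus below 0.02 m/s); the robot touches nothing.
It fails at once if the stylus moves faster than 10 cm/s while its tip is down in the seam between the ends of the pass (z of stylus_tip in the frame of mould between 0.03 and 0.047 m and x of stylus_tip in the frame of mould between -0.014 and 0.014 m and y of stylus_tip in the frame of mould between -0.035 and 0.065 m and linear speed of stylus above 0.1 m/s).
It fails at once if the stylus is pressed on the mould with more than 20 N (contact force between stylus and mould above 20 N).
It fails at once if a bystander (pot, dropper bottle, flat box, spatula) is moved by more than 3 cm (distance of any of white_pot, dropper_bottle, wax_sheet_box, spatula from where it was at the start of the episode above 0.03 m).
It also fails if it takes over 72 s, if anything falls off the work surface, if the arm or the gripper's body presses on something with over 40 N, if the wrist force passes 120 N, or if a joint passes its speed limit or range.

### The arm

A 7-joint arm with a two-finger parallel gripper is mounted at the origin on a cart in front of the work surface, level with it; the furniture and walls round the work are solid. World frame = base frame: x ahead of the robot, y to its left, z up, the work surface at z = 0. Lengths are in mm, angles in rad, forces in N, time in s.
With the tool pointing down it reaches from about 350 to 900 mm from the base axis. Payload 19.9 kg.
Tool frame: the origin (TCP) lies midway between the tips of the shut fingers; the grasp point (between the pads) lies 19 mm behind it; z points along the fingers, y is the line along which they close (so a half turn about z gives the same grasp; the last joint's range is limited). The gripper opens to 85 mm and grips with 20 to 120 N. Pads are 22 mm wide; open, the fingers measure 114 mm over their backs; the gripper's body (76 mm by 85 mm) begins 54 mm behind the grasp point. The pads swing forward as they close: fully open they stand 13 mm farther back than shut.
Start: joints at [-1.27, 0.417, -0.01, 1.614, 0.005, 1.111, -0.053], TCP at [209.479, 588.827, 203.96] pointing down, gripper open.
Joint ranges: [-2.81, 2.81], [-0.39, 2.02], [-1.27, 1.25], [0.06, 2.57], [-1.19, 4.33], [0.19, 2], [-2.82, 2.82]. Speed limits (rad/s): [1.89, 1.89, 2.39, 2.39, 3.01, 3.01, 3.01].

### API

Orientations are given as a unit quaternion [x, y, z, w].
In Python, from rig import bot, viewer, sensors gives the robot as it stands (bot), with the cameras (viewer) and the readings (sensors).
- The arm moves only by the shell command python3 jog.py FILE [OPENING] [FORCE], which reads ROWS from the file FILE. ROWS is one flat JSON list of numbers that holds 1 to 12 rows one after another, with no inner brackets; each row has 6 numbers: dx, dy, dz in mm, then a rotation vector rx, ry, rz in rad; each row is the pose to reach, as a shift and turn from the pose commanded when the command began, along the tool's axes at that moment; what a row does not reach only later rows make up. A row lasts 1/8 s, in which the tool goes at most 62.5 mm and 0.188 rad, less where a joint would pass 70% of its speed; a pose out of reach is approached as far as the arm can. OPENING is the opening from 0.0 (shut) to 1.0 (fully open), set as the command begins (- or left out keeps the last). The fingers move at their own pace and stop on an object; FORCE is the grip in N (left out, the last holds). Time passes only in rows, so rows that do not move let the fingers close. It prints the time, the measured TCP pose, the force, the opening and the grip force at its end. Input that does not fit is refused with a message, and nothing moves.
- sensors.sense(): the state, without advancing time (a new reading comes with each control period).
- viewer.camera(name): name is "side" or "top" or "wrist"; returns a dict with "img" (480x640x3 uint8, red, green, blue), "intrinsics" (3x3 intrinsics, pixels), "k1" (the pictures are not rectified: a ray, as slopes to the right and down, at radius r is drawn at 1 + k1 r^2 times it, then the intrinsics apply), "world_to_cam" (4x4, takes a point from world to camera coordinates). Camera axes: x right, y down, z forward; pixel columns grow to the right and rows downward; lengths in mm; the calibration is good to about 2 mm. A picture is of the moment at which its call begins. There is no depth.
- bot.close_job(): hands the job in; it is judged then, once.
The state is a dict: "time": time; "joint_pos": joint angles; "qvel": joint speeds; "tau": joint torques, N m; "tcp_pos": TCP position; "eef_rot": TCP orientation; "contact_force": force on the tool from outside, world axes, zero at the start; "wrist_torque": the same for the moment, N m; "finger_gap": opening from 0.0 (shut) to 1.0 (fully open); "finger_force": force on a finger pad.
Only numpy, scipy, OpenCV 4.12 (cv2) and the standard library are available. Lean on these libraries where they do the work, as an engineer would, in place of code of your own. Each camera call takes 0.05 s, during which the arm holds its last target. There are 200 camera calls.

## Working session

There is one attempt and no reset: what is moved stays moved. The work goes in short steps, Python scripts to look and compute and a shell command to move; the robot and the scene stay as the last step left them, time stands still between calls to the robot, and variables do not carry over. Pictures are saved under pics/ and viewed, at most 10 in all, crops included, and the job is handed in when it is done.

```bash
ls; mkdir -p pics
python3 - <<'E'
from rig import bot, viewer, sensors
import cv2
s=sensors.sense()
print({k:s[k] for k in ("time","tcp_pos","eef_rot","contact_force","finger_gap")})
for n in("side","top"):
    c=viewer.camera(n); cv2.imwrite(f"pics/{n}0.png",c["img"][:,:,::-1]); print(n,c["intrinsics"],c["k1"],c["world_to_cam"])
E
```

```text
jog.py
pics
rig.py
{'time': 0.0, 'tcp_pos': array([209.3793637 , 588.48278318, 203.35350757]), 'eef_rot': array([ 1.70054123e-01,  9.85434530e-01, -6.15382666e-04, -6.64958525e-05]), 'contact_force': array([0.50132001, 0.41439612, 1.80577231]), 'finger_gap': 1.0002251110509564}
side [[463.57691143   0.         320.32299939]
 [  0.         463.57691143 245.87870937]
 [  0.           0.           1.        ]] -0.0970686459645124 [[-9.75732961e-01 -2.18481003e-01  1.45341010e-02  5.75336403e+02]
 [-1.00511385e-01  3.87934279e-01 -9.16190186e-01  1.36662000e+02]
 [ 1.94531875e-01 -8.95417805e-01 -4.00480091e-01  9.57303319e+02]
 [ 0.00000000e+00  0.00000000e+00  0.00000000e+00  1.00000000e+00]]
top [[491.03667909   0.         316.96201911]
 [  0.         491.03667909 242.49023624]
 [  0.           0.           1.        ]] -0.10855929987459553 [[ 1.22479929e-02 -9.99807261e-01  1.53436723e-02 -1.08969161e+01]
 [-9.86892730e-01 -1.45562927e-02 -1.60719801e-01  6.14558817e+02]
 [ 1.60912171e-01 -1.31740637e-02 -9.86880802e-01  1.14904135e+03]
 [ 0.00000000e+00  0.00000000e+00  0.00000000e+00  1.00000000e+00]]
```

View pics/top0.png

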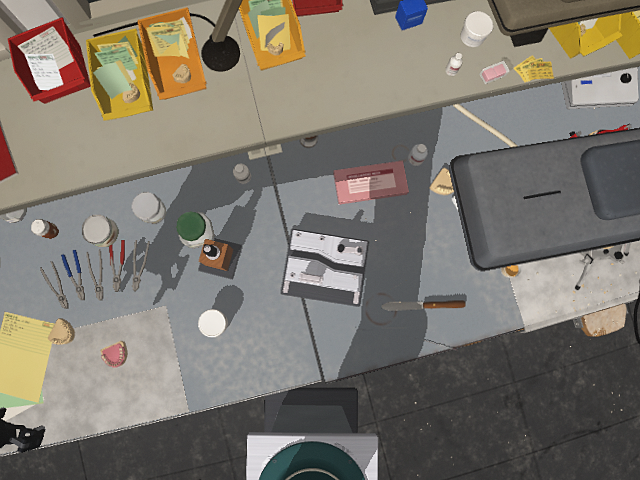

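View pics/side0.png

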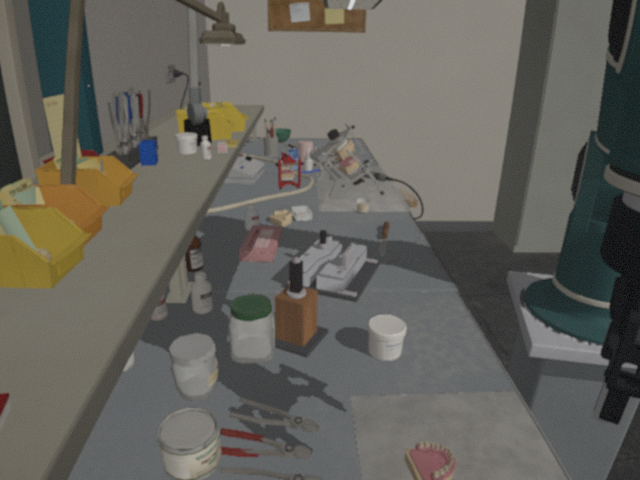

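The top view shows the mould around (325,265), the stand with the stylus at (215,252) next to a green-lidded jar at (193,228), the white pot at (212,322) and the spatula at (425,304). I'll zoom in and build the ray helpers.

```bash
cat > h.py <<'E'
import numpy as np, cv2
from rig import bot, viewer, sensors
from scipy.spatial.transform import Rotation as R
def ray(c,uv):
    K=c["intrinsics"]; d=[(uv[0]-K[0,2])/K[0,0],(uv[1]-K[1,2])/K[1,1]]
    d=np.array(d); u=d.copy()
    for _ in range(20): u=d/(1+c["k1"]*(u@u))
    T=c["world_to_cam"]; return -T[:3,:3].T@T[:3,3], T[:3,:3].T@np.array([u[0],u[1],1])
def onz(c,uv,z):
    o,d=ray(c,uv); return o+d*(z-o[2])/d[2]
def cross(c1,a,c2,b):
    o1,d1=ray(c1,a);o2,d2=ray(c2,b)
    t=np.linalg.lstsq(np.c_[d1,-d2],o2-o1,rcond=None)[0]
    p,q=o1+t[0]*d1,o2+t[1]*d2; return (p+q)/2,np.linalg.norm(p-q)
def proj(c,p):
    T=c["world_to_cam"];q=T[:3,:3]@p+T[:3,3];u=q[:2]/q[2];u=u*(1+c["k1"]*(u@u));K=c["intrinsics"]
    return np.array([K[0,0]*u[0]+K[0,2],K[1,1]*u[1]+K[1,2]])
def tool(p):  # shift of the world vector p in tool axes of the present pose
    return R.from_quat(sensors.sense()["eef_rot"]).inv().apply(p)
E
python3 - <<'E'
from h import *
a=cv2.imread("pics/top0.png");b=cv2.imread("pics/side0.png")
x=cv2.resize(a[215:315,270:380],None,fx=5,fy=5,interpolation=cv2.INTER_CUBIC)
y=cv2.resize(a[215:290,180:250],None,fx=3.5,fy=3.5,interpolation=cv2.INTER_CUBIC)
o=np.zeros((600,800,3),np.uint8);o[:500,:550]=x;o[:y.shape[0],553:553+y.shape[1]]=y
z=cv2.resize(b[250:350,265:325],None,fx=3.3,fy=3.3);o[265:265+z.shape[0],553:553+z.shape[1]]=z
cv2.imwrite("pics/z1.png",o)
E
```

```text
(no output)
```

View pics/z1.png

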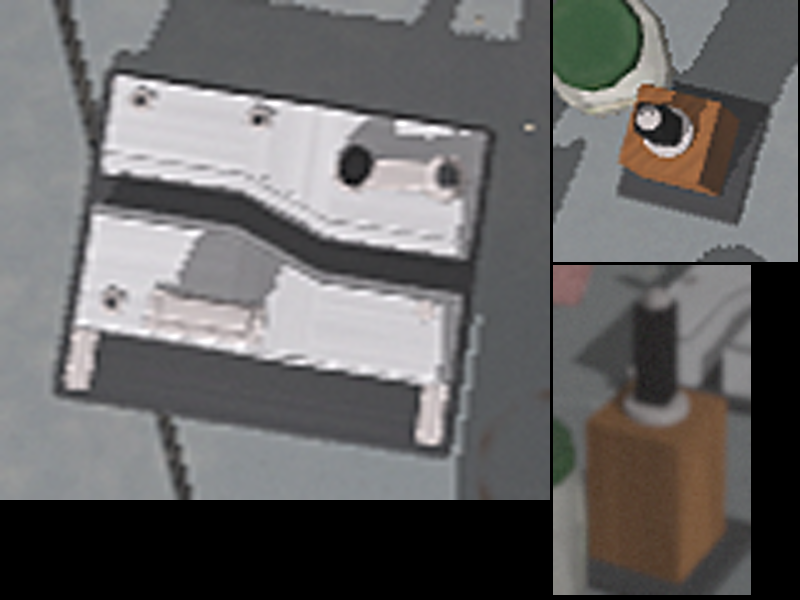

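The enlarged view shows the far half's corners at about (113,73) and (492,130), the base plate's near corners at (57,393) and (448,456), the knob at (355,165), the pivot at (447,175), and the grip plate around (205,310). The stylus cap is at (649,118) and the collar at (665,132).

Run:
```python
from h import *
c=viewer.camera("top");s=viewer.camera("side")
px=lambda u,v:(270+u/5-.4,215+v/5-.4)
obs=[((113,75),(52,92),50),((490,132),(52,-92),50),((57,392),(-106,100),10),((448,455),(-106,-100),10),((102,177),(14,92),50),((470,258),(-2,-92),50),((447,172),(25,-74),64)]
W=np.array([onz(c,px(*o[0]),o[2])[:2] for o in obs]);M=np.array([o[1] for o in obs],float)
def fit(W,M):
    a=M-M.mean(0);b=W-W.mean(0);th=np.arctan2((a[:,0]*b[:,1]-a[:,1]*b[:,0]).sum(),(a*b).sum())
    Q=np.array([[np.cos(th),-np.sin(th)],[np.sin(th),np.cos(th)]]);t=W.mean(0)-Q@M.mean(0)
    return th,t,W-(M@Q.T+t)
th,t,e=fit(W,M);print(th,t);print(e.round(1))
Q=np.array([[np.cos(th),-np.sin(th)],[np.sin(th),np.cos(th)]])
for n,uv,z in(("knobtop",(353,158),96),("gripL",(155,305),82),("gripR",(252,322),82),("nearhalf L rear",(78,328),50),("nearR rear",(443,382),50)):
    p=onz(c,px(*uv),z)[:2];print(n,p.round(1),(Q.T@(p-t)).round(1))
q=lambda u,v:(180+(u-553)/3.5-.4,215+v/3.5-.4)
print("cap",onz(c,q(649,117),162),"collar top",onz(c,q(666,132),100))
B=np.array([onz(c,q(*u),94)[:2] for u in((639,87),(720,98),(705,193),(621,162))]);print(B.round(1),B.mean(0))
print(proj(c,np.array([*B.mean(0),94])))
sq=lambda u,v:(265+(u-553)/3.3-.4,250+(v-265)/3.3-.4)
print("cross cap",cross(c,q(649,117),s,sq(657,297)),"collar",cross(c,q(666,132),s,sq(657,402)))
print("pot",onz(c,(212,323),58))
```

```text
-0.13237105758940731 [579.1129231  -26.74219369]
[[  2.9   0.9]
 [  1.6  -1.8]
 [  5.5  -1.8]
 [  3.2   2. ]
 [-10.    0.2]
 [ -7.    1.1]
 [  3.8  -0.6]]
knobtop [599.1 -56.6] [ 23.8 -27. ]
gripL [530.   35.3] [-56.8  55. ]
gripR [522.6 -10.4] [-58.1   8.8]
nearhalf L rear [521.4  72.9] [-70.4  91.1]
nearR rear [ 497.7 -103.4] [-70.6 -86.8]
cap [580.36892148 241.73377871 162.        ] collar top [579.61367138 243.06249871 100.        ]
[[610.8 264. ]
 [604.1 208.8]
 [539.8 216.3]
 [559.7 273.7]] [578.59138434 240.71100238]
[213.35988584 253.12174063]
cross cap (array([580.22484524, 241.54593931, 162.86350845]), np.float64(0.032545102552819234)) collar (array([579.83425472, 242.81414694, 101.69030625]), np.float64(0.9177119038890436))
pot [416.14638271 244.13608106  58.        ]
```

```bash
cat >> h.py <<'E'
def fit(W,M):
    a=M-M.mean(0);b=W-W.mean(0);th=np.arctan2((a[:,0]*b[:,1]-a[:,1]*b[:,0]).sum(),(a*b).sum())
    Q=np.array([[np.cos(th),-np.sin(th)],[np.sin(th),np.cos(th)]]);t=W.mean(0)-Q@M.mean(0)
    return th,Q,t,W-(M@Q.T+t)
E
python3 - <<'E'
from h import *
c=viewer.camera("top");s=viewer.camera("side")
px=lambda u,v:(270+u/5-.4,215+v/5-.4)
obs=[((113,75),(52,92),50),((490,132),(52,-92),50),((57,392),(-106,100),10),((448,455),(-106,-100),10),((447,172),(25,-74),64)]
W=np.array([onz(c,px(*o[0]),o[2])[:2] for o in obs]);M=np.array([o[1] for o in obs],float)
th,Q,t,e=fit(W,M);print(th,t);print(e.round(1))
for n,uv,z in(("knobtop",(353,158),96),("gripL",(155,305),82),("gripR",(252,322),82)):
    p=onz(c,px(*uv),z)[:2];print(n,p.round(1),(Q.T@(p-t)).round(1))
print("jar",cross(c,(193.5,226),s,(251,306)))
g=Q@[-90,0]+t
print("shift",tool(np.array([*g,230])-sensors.sense()["tcp_pos"]),g)
x=R.from_quat(sensors.sense()["eef_rot"]).as_matrix();print(x.round(3),th-np.arctan2(x[1,1],x[0,1]))
E
```

```text
-0.13941174073970228 [582.60726449 -27.12792464]
[[-1.2  1.7]
 [-1.2 -1.1]
 [ 1.2 -2. ]
 [ 0.3  1.5]
 [ 0.8 -0.1]]
knobtop [599.1 -56.6] [ 20.4 -26.9]
gripL [530.   35.3] [-60.7  54.5]
gripR [522.6 -10.4] [-61.7   8.3]
jar (array([644.81404263, 292.44086001,  90.42711389]), np.float64(2.806685606763957))
shift [-469.82864746 -473.28385711  -25.98610505] [493.48045238 -14.62147182]
[[-0.942  0.335 -0.   ]
 [ 0.335  0.942 -0.   ]
 [-0.    -0.    -1.   ]] -1.3684592631126784
```

```bash
echo '[-470, -473, -26, 0, 0, 1.368, -470, -473, -26, 0, 0, 1.368, -470, -473, -26, 0, 0, 1.368, -470, -473, -26, 0, 0, 1.368, -470, -473, -26, 0, 0, 1.368, -470, -473, -26, 0, 0, 1.368, -470, -473, -26, 0, 0, 1.368, -470, -473, -26, 0, 0, 1.368, -470, -473, -26, 0, 0, 1.368, -470, -473, -26, 0, 0, 1.368, -470, -473, -26, 0, 0, 1.368, -470, -473, -26, 0, 0, 1.368]' > next.json && python3 jog.py next.json 0 30
python3 - <<'E'
from h import *
c=viewer.camera("wrist"); cv2.imwrite("pics/w1.png",c["img"][:,:,::-1]);s=sensors.sense();print(s["tcp_pos"],s["eef_rot"],s["joint_pos"],c["world_to_cam"])
E
```

```text
time: 1.8
tcp_pos: [494.4, -17.4, 230.1]
eef_rot: [0.756, 0.655, -0.0, 0.001]
contact_force: [-1.1, 0.6, 0.5]
finger_gap: -0.002
finger_force: 0.0
[493.84551157 -15.34521439 229.90363501] [ 7.55262298e-01  6.55422608e-01 -2.28517894e-04  1.21314522e-04] [-0.59214677  0.17549658  0.63121866  1.91826346 -0.11628158  1.08412067
 -0.05500371] [[ 9.89611315e-01 -1.43765127e-01  1.01650426e-03 -4.91704887e+02]
 [-1.37401115e-01 -9.43676268e-01  3.00991752e-01  5.09728406e+00]
 [-4.23128667e-02 -2.98004513e-01 -9.53626201e-01  4.20678560e+02]
 [ 0.00000000e+00  0.00000000e+00  0.00000000e+00  1.00000000e+00]]
```

View pics/w1.png

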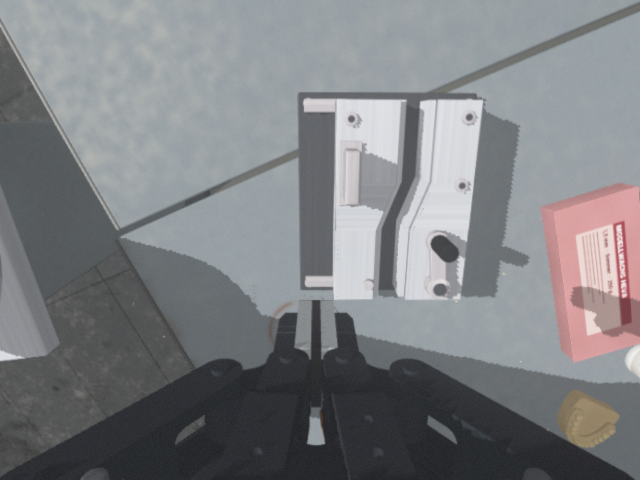

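The wrist view shows the mould clearly: far half corners at (482,99) and (463,300), plate corners at (300,94) and (300,290), knob top at (437,240), pivot at (440,289) and the grip plate's rear edge at x≈344, rows 143-205.

Run:
```python
from h import *
c=viewer.camera("wrist");g=cv2.cvtColor(c["img"],cv2.COLOR_RGB2GRAY)
obs=[((482,99),(52,92),50),((463,300),(52,-92),50),((300,94),(-106,100),10),((300,290),(-106,-100),10)]
P=np.array([o[0] for o in obs],np.float32).reshape(-1,1,2)
P=cv2.cornerSubPix(g,P.copy(),(4,4),(-1,-1),(3,30,.01)).reshape(-1,2);print(P.round(1))
P=np.vstack([P,[[440,289]]]);obs.append((0,(25,-74),64))
W=np.array([onz(c,p,o[2])[:2] for p,o in zip(P,obs)]);M=np.array([o[1] for o in obs],float)
th,Q,t,e=fit(W,M);print(th,t);print(e.round(1))
for n,uv,z in(("knobtop",(437,240),96),("gripL",(344,143),82),("gripR",(343,205),82),("nearTL",(336,99),50),("nearBL",(333,299),50),("seam edge far+y",(425,101),50)):
    p=onz(c,uv,z)[:2];print(n,p.round(1),(Q.T@(p-t)).round(1))
tc=viewer.camera("top");th2,t2=-.1394,np.array([582.6,-27.1])
for o in obs[:2]:
    print(proj(tc,np.array([*(Q@o[1]+t),o[2]])))
```

```text
[[484.2 102.6]
 [463.  300. ]
 [299.3  94.6]
 [300.  290. ]]
-0.14270583422834276 [583.33510413 -26.30244257]
[[-0.8 -1.2]
 [ 1.5  0.4]
 [ 0.2 -1.6]
 [-0.8  1.7]
 [-0.1  0.6]]
knobtop [588.2 -43.5] [  7.2 -16.3]
gripL [524.   41.3] [-68.3  58.5]
gripR [517.3  -7.5] [-68.1   9.2]
nearTL [523.8  75.8] [-73.5  92.6]
nearBL [ 497.8 -105. ] [-73.5 -90. ]
seam edge far+y [597.5  64. ] [ 1.1 91.4]
[292.66751406 228.73722074]
[366.86184864 240.3533307 ]
```

Both views agree on the mould pose (583,-26.5, yaw -0.141) and the gap is about 21.5 mm. Going down behind the grip plate.

```bash
echo '[31, -14, 60, 0, 0, 0, 31, -14, 120, 0, 0, 0, 31, -14, 160, 0, 0, 0, 31, -14, 166, 0, 0, 0, 31, -14, 166, 0, 0, 0]' > next.json && python3 jog.py next.json ; echo '[0, 8, 0, 0, 0, 0, 0, 14, 0, 0, 0, 0, 0, 18, 0, 0, 0, 0, 0, 22, 0, 0, 0, 0, 0, 26, 0, 0, 0, 0]' > next.json && python3 jog.py next.json
```

```text
time: 2.58
tcp_pos: [484.6, 18.8, 65.1]
eef_rot: [0.754, 0.657, 0.0, 0.0]
contact_force: [0.9, 0.2, 1.5]
finger_gap: 0.002
finger_force: 0.0
time: 3.2
tcp_pos: [510.2, 14.6, 64.1]
eef_rot: [0.755, 0.656, -0.0, 0.0]
contact_force: [-0.1, -0.4, -1.1]
finger_gap: 0.002
finger_force: 0.0
```

```bash
echo '[0, 4, 0, 0, 0, 0, 0, 8, 0, 0, 0, 0, 0, 11, 0, 0, 0, 0, 0, 14, 0, 0, 0, 0]' > next.json && python3 jog.py next.json; echo '[0, 3, 0, 0, 0, 0, 0, 5, 0, 0, 0, 0, 0, 7, 0, 0, 0, 0]' > next.json && python3 jog.py next.json
```

```text
time: 3.7
tcp_pos: [524.0, 12.7, 64.0]
eef_rot: [0.755, 0.656, -0.0, 0.0]
contact_force: [-0.0, 0.1, 0.1]
finger_gap: -0.0
finger_force: 0.0
time: 4.08
tcp_pos: [530.8, 11.8, 64.0]
eef_rot: [0.754, 0.656, -0.0, 0.0]
contact_force: [-0.6, -0.7, -0.8]
finger_gap: -0.0
finger_force: 0.0
```

Run:
```python
from h import *
c=viewer.camera("wrist"); cv2.imwrite("pics/w2.png",c["img"][:,:,::-1]);print(sensors.sense()["contact_force"])
```

```text
[-0.70368196 -0.36119038  0.42658239]
```

View pics/w2.png

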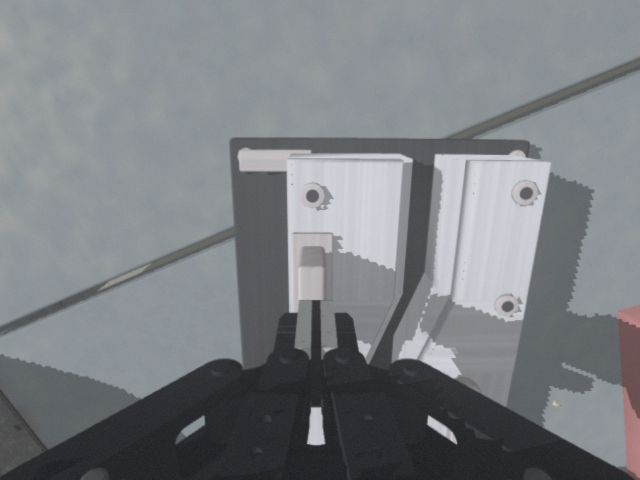

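The picture shows the closed fingertips at about (315,310) close to the grip plate (300-325, 247-300), with the near half's corner at (288,158) and the plate's at (232,139). I'll compute whether the half moved.

Run:
```python
from h import *
c=viewer.camera("wrist");th=-.141;Q=np.array([[np.cos(th),-np.sin(th)],[np.sin(th),np.cos(th)]]);t=np.array([583,-26.5])
for n,uv,z in(("plate",(232,139),10),("nearTL",(288,157),50),("nearTR",(411,160),50),("farTR",(549,162),50),("gripTL",(300,247),82),("gripTR",(325,247),82),("gripbase?",(293,233),50)):
    p=onz(c,uv,z)[:2];print(n,p.round(1),(Q.T@(p-t)).round(1))
T=sensors.sense()["tcp_pos"];print("tcp",T,(Q.T@(T[:2]-t)).round(1),proj(c,T),proj(c,T-[0,0,0]+[0,0,30]))
```

```text
plate [494.7  85.2] [-103.1   98.2]
nearTL [526.8  74.3] [-69.8  91.9]
nearTR [582.4  65.2] [-13.5  90.7]
farTR [646.4  55.8] [51.2 90.3]
gripTL [528.4  40.9] [-63.5  59. ]
gripTR [538.4  39.5] [-53.4  59.1]
gripbase? [523.4  38.4] [-68.1  55.8]
tcp [530.88827546  11.76368147  64.02010695] [-57.   30.6] [315.96995961 293.15911957] [316.06772111 324.67801902]
```

Run:
```python
from h import *
c=viewer.camera("wrist");s=viewer.camera("side");th=-.141;Q=np.array([[np.cos(th),-np.sin(th)],[np.sin(th),np.cos(th)]]);t=np.array([583,-26.5])
for gap in(21,0):
  for z in(50,82):
    for x in(-46,-34):
      for y in(52,8):
        p=np.array([*(Q@[x-gap,y]+t),z]);print(gap,x,y,z,proj(c,p).round(0),proj(s,p).round(0))
T=sensors.sense()["tcp_pos"];print(proj(s,T))
a=c["img"][200:330,240:400];b=s["img"][225:305,280:390]
o=np.zeros((600,800,3),np.uint8);a=cv2.resize(a,None,fx=2.5,fy=2.5);b=cv2.resize(b,None,fx=3.5,fy=3.5);o[:325,:400]=a;o[:280,405:790]=b
cv2.imwrite("pics/z3.png",o[:,:,::-1])
```

```text
21 -46 52 50 [296. 241.] [347. 270.]
21 -46 8 50 [297. 322.] [353. 261.]
21 -34 52 50 [320. 241.] [341. 269.]
21 -34 8 50 [320. 322.] [348. 261.]
21 -46 52 82 [292. 263.] [347. 256.]
21 -46 8 82 [294. 357.] [353. 249.]
21 -34 52 82 [321. 263.] [342. 255.]
21 -34 8 82 [321. 357.] [348. 248.]
0 -46 52 50 [339. 241.] [338. 268.]
0 -46 8 50 [337. 322.] [344. 260.]
0 -34 52 50 [364. 241.] [332. 267.]
0 -34 8 50 [360. 322.] [339. 259.]
0 -46 52 82 [343. 263.] [338. 255.]
0 -46 8 82 [341. 357.] [344. 247.]
0 -34 52 82 [373. 263.] [333. 254.]
0 -34 8 82 [368. 357.] [339. 246.]
[345.61445544 259.11182688]
```

View pics/z3.png

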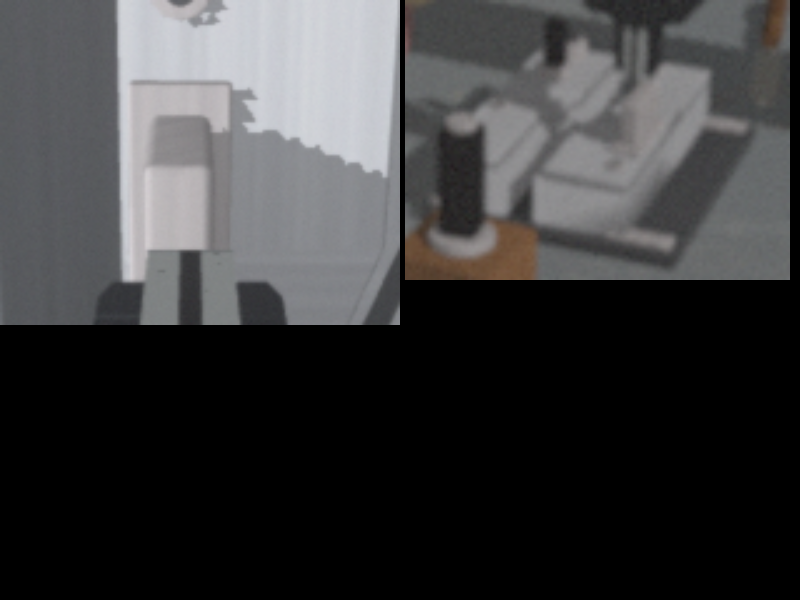

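The crop shows the grip plate's end face (crop 145-212, 115-165) and the fingertips beginning above it at row 250 (image row 300), so the fingers rode over the plate without touching it. I'll back off, go lower and check the fingertip height in the side view.

```bash
echo '[0, -15, 0, 0, 0, 0, 0, -30, 0, 0, 0, 0, 0, -46, 0, 0, 0, 0, 0, -46, 18, 0, 0, 0, 0, -46, 24, 0, 0, 0, 0, -46, 24, 0, 0, 0]' > next.json && python3 jog.py next.json
python3 - <<'E'
from h import *
c=viewer.camera("wrist");s=viewer.camera("side");T=sensors.sense()["tcp_pos"];print(T,proj(s,T),proj(c,T))
a=c["img"][220:400,220:420];b=s["img"][215:295,290:390]
o=np.zeros((400,800,3),np.uint8);a=cv2.resize(a,None,fx=2,fy=2);b=cv2.resize(b,None,fx=3.9,fy=3.9);o[:360,:400]=a;o[:312,405:795]=b
cv2.imwrite("pics/z4.png",o[:,:,::-1])
E
```

```text
time: 5.03
tcp_pos: [485.1, 17.9, 39.3]
eef_rot: [0.755, 0.656, -0.001, -0.0]
contact_force: [0.4, -0.2, 0.3]
finger_gap: 0.001
finger_force: 0.0
[485.43883974  17.87355271  39.96678686] [364.98092184 272.29855429] [317.12515448 293.62834417]
```

View pics/z4.png

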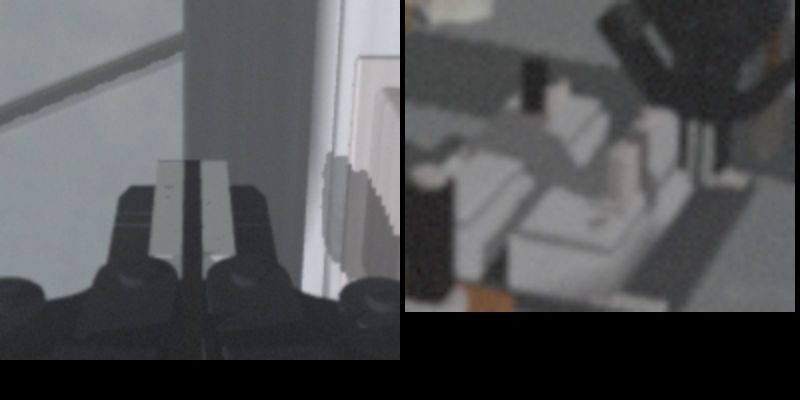

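The side crop shows the fingertips at about (700,183), i.e. image (365.6,262), 10 rows above the projected TCP. The wrist view agrees, so the visible tips are some 20 mm above the reported TCP. I'll push at this lower height.

```bash
echo '[0, 12, 4, 0, 0, 0, 0, 20, 4, 0, 0, 0, 0, 24, 4, 0, 0, 0, 0, 28, 4, 0, 0, 0, 0, 32, 4, 0, 0, 0]' > next.json && python3 jog.py next.json | sed -n '1,2p;4p'; echo '[0, 4, 0, 0, 0, 0, 0, 8, 0, 0, 0, 0]' > next.json && python3 jog.py next.json | sed -n '1,2p;4p'; echo '[0, 3, 0, 0, 0, 0, 0, 6, 0, 0, 0, 0]' > next.json && python3 jog.py next.json | sed -n '1,2p;4p'
```

```text
time: 5.75
tcp_pos: [516.6, 13.6, 35.9]
contact_force: [-4.3, -0.5, 1.6]
time: 6.0
tcp_pos: [524.8, 12.5, 35.9]
contact_force: [-4.9, -1.8, -0.2]
time: 6.25
tcp_pos: [529.0, 11.9, 35.7]
contact_force: [-29.9, 0.6, 24.5]
```

```bash
echo '[0, 1, 0, 0, 0, 0, 0, 1, 0, 0, 0, 0]' > next.json && python3 jog.py next.json | sed -n '1,2p;4p'
python3 - <<'E'
from h import *
c=viewer.camera("top")
a=cv2.resize(c["img"][225:300,280:370],None,fx=5,fy=5,interpolation=cv2.INTER_CUBIC)
w=viewer.camera("wrist")["img"][60:420,220:620];o=np.zeros((380,800,3),np.uint8);o[:375,:450]=a;o[:315,450:800]=cv2.resize(w,(350,315))
cv2.imwrite("pics/z5.png",o[:,:,::-1])
E
```

```text
time: 6.5
tcp_pos: [528.9, 12.0, 35.6]
contact_force: [-25.3, 1.4, 18.7]
```

View pics/z5.png

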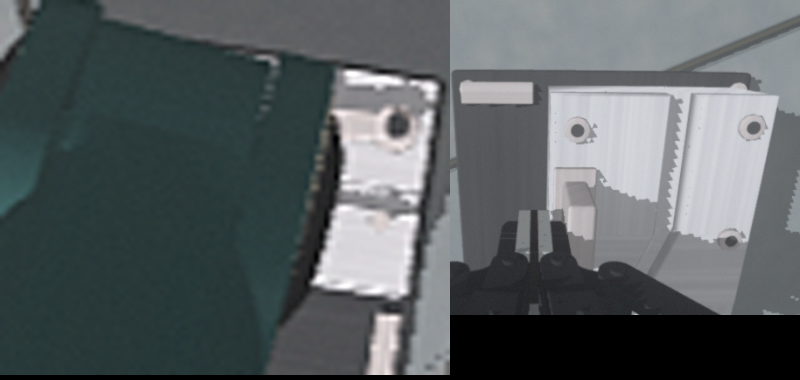

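The near half is home: in both views the seam is now only the narrow groove (wrist crop x≈675, no dark gap) and the force is against the stop. Next is the knob.

```bash
echo '[0, -10, 0, 0, 0, 0, 0, -15, -40, 0, 0, 0, 0, -15, -94, 0, 0, 0]' > next.json && python3 jog.py next.json | sed -n '1,2p;4p'; echo '[-30, 40, 0, 0, 0, 0, -60, 96, 0, 0, 0, 0, -60, 96, 0, 0, 0, 0, -60, 96, 0, 0, 0, 0]' > next.json && python3 jog.py next.json 0.5 30
python3 - <<'E'
from h import *
c=viewer.camera("wrist");s=viewer.camera("side");T=sensors.sense()["tcp_pos"];th=-.141;Q=np.array([[np.cos(th),-np.sin(th)],[np.sin(th),np.cos(th)]]);t=np.array([583,-26.5])
print(T,Q.T@(T[:2]-t))
k=np.array([*(Q@[25,-29]+t),96]);print(proj(c,k),proj(s,k))
for n,cc in(("w",c),("s",s)):
    u=proj(cc,k).astype(int);g=cv2.cvtColor(cc["img"],cv2.COLOR_RGB2GRAY);m=(g<45).astype(np.uint8)
    r=60 if n=="w" else 22;x0,y0=u[0]-r,u[1]-r
    N,l,st,ce=cv2.connectedComponentsWithStats(m[y0:u[1]+r,x0:u[0]+r])
    for i in range(1,N):
        if st[i,4]>30: print(n,st[i]+[x0,y0,0,0,0],ce[i]+[x0,y0])
cv2.imwrite("pics/w5.png",c["img"][:,:,::-1])
E
```

```text
time: 6.98
tcp_pos: [516.4, 13.8, 130.6]
contact_force: [0.5, 0.7, 1.0]
time: 7.48
tcp_pos: [603.6, -58.9, 129.7]
eef_rot: [0.755, 0.656, -0.0, 0.0]
contact_force: [-0.7, 1.1, -0.2]
finger_gap: 0.499
finger_force: 0.0
[603.24981036 -58.02533334 130.07064765] [ 24.47920828 -28.36670273]
[316.33927475 267.286479  ] [320.55078782 231.08562565]
s [321 231   5  12  44] [322.47727273 236.34090909]
```

```bash
echo '[0, -3, 40, 0, 0, 0, 0, -3, 65, 0, 0, 0, 0, -3, 75, 0, 0, 0, 0, -3, 75, 0, 0, 0]' > next.json && python3 jog.py next.json | sed -n '1,2p;4p'; echo '[0, 0, 0, 0, 0, 0, 0, 0, 0, 0, 0, 0, 0, 0, 0, 0, 0, 0, 0, 0, 0, 0, 0, 0]' > next.json && python3 jog.py next.json 0.1 20
```

```text
time: 8.07
tcp_pos: [600.5, -58.1, 55.2]
contact_force: [0.3, -0.7, 1.4]
time: 8.57
tcp_pos: [601.2, -58.4, 56.0]
eef_rot: [0.754, 0.656, 0.001, 0.0]
contact_force: [-1.1, 1.1, 7.6]
finger_gap: 0.173
finger_force: 20.3
```

```bash
echo '[-1, -7.3, 0, 0, 0, -0.165, -3.4, -14.6, 0, 0, 0, -0.335, -7, -21.4, 0, 0, 0, -0.505, -11.5, -27.5, 0, 0, 0, -0.675, -17, -32.7, 0, 0, 0, -0.845, -23.4, -37, 0, 0, 0, -1.015, -30.4, -40, 0, 0, 0, -1.185, -37.8, -42, 0, 0, 0, -1.355, -44, -42.5, 0, 0, 0, -1.495, -44, -42.5, 0, 0, 0, -1.495]' > next.json && python3 jog.py next.json
python3 - <<'E'
from h import *
T=sensors.sense()["tcp_pos"];th=-.141;Q=np.array([[np.cos(th),-np.sin(th)],[np.sin(th),np.cos(th)]]);t=np.array([583,-26.5])
print(T,Q.T@(T[:2]-t)-[25,-74],sensors.sense()["joint_pos"])
E
```

```text
time: 9.82
tcp_pos: [551.3, -96.7, 55.8]
eef_rot: [0.106, 0.994, 0.0, -0.001]
contact_force: [-13.6, 2.3, 18.3]
finger_gap: 0.177
finger_force: 21.1
[551.32562916 -96.69044495  55.80598387] [-46.49594096   0.05482536] [-0.00882765  0.49449291  0.16068471  1.89716205 -0.1108556   0.76010275
  1.57090926]
```

```bash
echo '[0, -1.5, 0, 0, 0, 0, 0, -3, 0, 0, 0, 0, 0, -3, 0, 0, 0, 0]' > next.json && python3 jog.py next.json|sed -n '1,2p;4p'; echo '[0, 0, 0, 0, 0, 0, 0, 0, 0, 0, 0, 0, 0, 0, 0, 0, 0, 0]' > next.json && python3 jog.py next.json 0.5|sed -n '1,2p;4p;5p'
```

```text
time: 10.2
tcp_pos: [551.3, -98.8, 55.8]
contact_force: [-9.6, 4.2, 13.7]
time: 10.58
tcp_pos: [551.9, -99.3, 55.1]
contact_force: [-0.4, -0.0, 0.7]
finger_gap: 0.503
```

```bash
echo '[0, 0, -60, 0, 0, 0, 0, 20, -115, 0, 0, 0, -5, 80, -165, 0, 0, 0, -5, 140, -175, 0, 0, 0, -5, 200, -175, 0, 0, 0, -5, 260, -175, 0, 0, 0, -5, 320, -175, 0, 0, 0, -5, 339, -175, 0, 0, 0, -5, 339, -175, 0, 0, 0, -5, 339, -175, 0, 0, 0]' > next.json && python3 jog.py next.json|sed -n '1,2p;4p'
python3 - <<'E'
from h import *
c=viewer.camera("wrist");i=c["img"];print(sensors.sense()["tcp_pos"],sensors.sense()["eef_rot"],proj(c,np.array([579.6,242,162])),proj(c,np.array([579.6,242,94])))
cv2.imwrite("pics/w6.png",i[:,:,::-1]);s=viewer.camera("side");cv2.imwrite("pics/s6.png",s["img"][:,:,::-1])
E
```

```text
time: 11.82
tcp_pos: [629.2, 229.1, 230.0]
contact_force: [0.4, -1.3, -0.2]
[629.24931161 228.99173047 230.18605484] [ 1.08256708e-01  9.94122891e-01 -3.50981489e-04  2.00303775e-04] [317.93433758 165.62815369] [317.41453313 155.65155515]
```

View pics/w6.png

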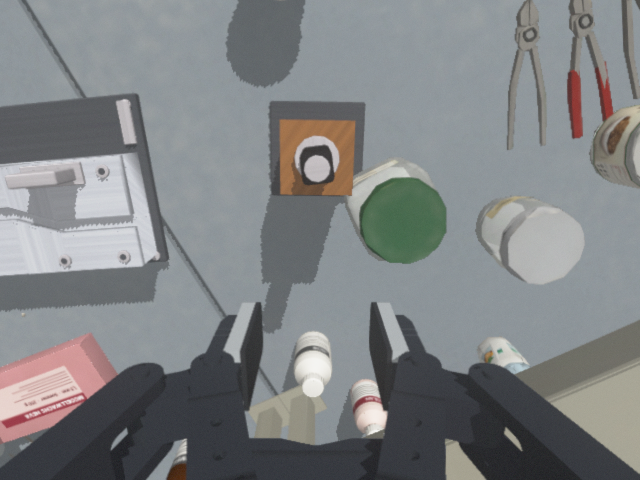

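The wrist picture shows the stand's wooden top at (280-355, 120-195), square to the picture, and the stylus cap at (317,165), which is where my estimate projects. The jar lid at (403,220) is clear to the right.

Run:
```python
from h import *
c=viewer.camera("wrist");i=c["img"].astype(int)
m=((i[...,0]-i[...,2]>50)&(i[...,0]<190)).astype(np.uint8)[90:210,260:370]
m=cv2.morphologyEx(m,cv2.MORPH_OPEN,np.ones((3,3),np.uint8))
P=cv2.findNonZero(m).reshape(-1,2)
r=cv2.minAreaRect(P.astype(np.float32));b=cv2.boxPoints(r)+[260,90];W=np.array([onz(c,p,94)[:2] for p in b]);print(r,b.round(1),W.round(1),W.mean(0))
d=W-np.roll(W,1,0);print(np.hypot(*d.T),np.degrees(np.arctan2(d[:,1],d[:,0])))
g=cv2.cvtColor(c["img"],cv2.COLOR_RGB2GRAY)[140:190,295:342]
h=(g<50).astype(np.uint8);print("dark",cv2.minAreaRect(cv2.findNonZero(h).astype(np.float32)))
cap=(g[12:40,8:38]>100);ys,xs=np.nonzero(cap);uv=(xs.mean()+303,ys.mean()+152);print("cap",uv,onz(c,uv,162))
s=R.from_quat(sensors.sense()["eef_rot"]).as_matrix();T=sensors.sense()["tcp_pos"];print("tool y dir",np.degrees(np.arctan2(s[1,1],s[0,1])))
for p in(W.mean(0),onz(c,uv,162)[:2],[579.6,242.]): print(tool(np.array([*p,T[2]])-T).round(1))
```

```text
((57.0, 67.0), (74.0, 74.0), 90.0) [[280. 120.]
 [354. 120.]
 [354. 194.]
 [280. 194.]] [[548.3 220.6]
 [560.2 274.1]
 [614.6 263.6]
 [602.1 207.3]] [581.28820944 241.39708631]
[55.38924163 54.79771568 55.40269114 57.73495085] [ 166.07138771   77.54062165  -10.89030023 -102.47018111]
dark ((16.0, 43.0), (0.0, 0.0), 0.0)
cap (np.float64(316.97703180212017), np.float64(167.25795053003534)) [580.5138567  241.27254379 162.        ]
tool y dir 77.5849923328491
[49.4  1.4 -0. ]
[50.1  1.1 -0. ]
[51.2  1.7 -0. ]
```

```bash
echo '[50, 1.4, 0, 0, 0, 0, 50, 1.4, 30, 0, 0, 0, 50, 1.4, 80, 0, 0, 0, 50, 1.4, 110, 0, 0, 0, 50, 1.4, 125, 0, 0, 0, 50, 1.4, 132, 0, 0, 0, 50, 1.4, 132, 0, 0, 0]' > next.json && python3 jog.py next.json|sed -n '1,2p;4p'; echo '[0, 0, 0, 0, 0, 0, 0, 0, 0, 0, 0, 0, 0, 0, 0, 0, 0, 0, 0, 0, 0, 0, 0, 0, 0, 0, 0, 0, 0, 0]' > next.json && python3 jog.py next.json 0.1 40
```

```text
time: 12.85
tcp_pos: [580.8, 242.9, 98.6]
contact_force: [0.2, 0.1, 0.1]
time: 13.48
tcp_pos: [580.9, 243.1, 98.9]
eef_rot: [0.107, 0.994, 0.0, 0.001]
contact_force: [-1.5, -1.3, 5.8]
finger_gap: 0.224
finger_force: 44.7
```

```bash
echo '[0, 0, -20, 0, 0, 0, 0, 0, -60, 0, 0, 0, 0, 0, -105, 0, 0, 0, 0, 0, -115, 0, 0, 0, -15, -45, -115, 0, 0, 0, -30, -95, -115, 0, 0, 0, -46, -140, -115, 0, 0, 0, -58, -178, -115, 0, 0, 0, -62, -188, -100, 0, 0, 0, -62, -188, -75, 0, 0, 0, -62, -188, -64, 0, 0, 0, -62, -188, -64, 0, 0, 0]' > next.json && python3 jog.py next.json
python3 - <<'E'
from h import *
w=viewer.camera("wrist");s=viewer.camera("side");t=viewer.camera("top");T=sensors.sense()["tcp_pos"];print(T)
S=T-[0,0,4.9];tip=S-[0,0,75]
for n,c in(("w",w),("s",s),("t",t)): print(n,proj(c,tip),proj(c,S),proj(c,S+[0,0,68]),proj(c,np.array([601.4,46.6,42])))
for n,c in(("w",w),("s",s),("t",t)): cv2.imwrite(f"pics/{n}7.png",c["img"][:,:,::-1])
u=proj(s,tip).astype(int)
a=cv2.resize(s["img"][u[1]-60:u[1]+30,u[0]-45:u[0]+45],None,fx=5,fy=5,interpolation=cv2.INTER_CUBIC)
o=np.zeros((450,800,3),np.uint8);o[:,:450]=a;b=w["img"][:,80:560];b=cv2.resize(b,(350,350));o[:350,450:]=b
cv2.imwrite("pics/z7.png",o[:,:,::-1]);print(u)
E
```

```text
time: 14.98
tcp_pos: [600.5, 46.7, 161.5]
eef_rot: [0.107, 0.994, -0.0, -0.001]
contact_force: [-0.1, 0.5, -0.7]
finger_gap: 0.226
finger_force: 43.6
[601.33847118  46.43106487 162.86746774]
w [314.66604629 244.1596988 ] [314.41553591 291.17492411] [313.94532843 380.02660193] [314.98822819 227.98001413]
s [310.88600736 254.32832671] [311.11694909 221.73969427] [311.347104   190.46111882] [310.72369263 271.34229317]
t [296.41774692 245.48314748] [295.54076189 240.2538678 ] [294.63647245 234.85844499] [296.78301058 248.04217424]
[310 254]
```

View pics/z7.png

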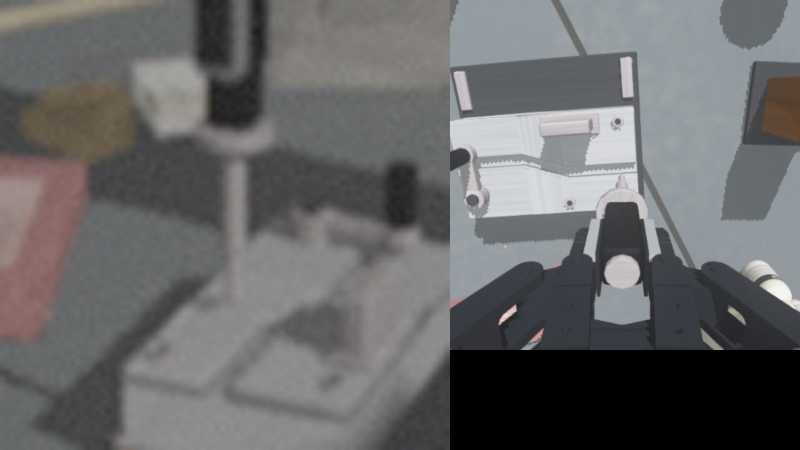

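The picture shows the stylus held upright, with the tip at inset (621,178), i.e. wrist pixel (314.5,244), exactly as predicted. The clamp lies across the seam. One numeric refinement of the mould pose from this closer view:

Run:
```python
from h import *
c=viewer.camera("wrist");g=cv2.cvtColor(c["img"],cv2.COLOR_RGB2GRAY)
th=-.141;Q=np.array([[np.cos(th),-np.sin(th)],[np.sin(th),np.cos(th)]]);t=np.array([583,-26.5])
M=[((-106,100),10),((52,92),50),((-52,92),50),((25,-74),64),((-106,-100),10),((52,-92),50)]
for m,z in M:
    p=proj(c,np.array([*(Q@m+t),z]))
    if not(8<p[0]<632):print(m,p,"out");continue
    q=cv2.cornerSubPix(g,p.astype(np.float32).reshape(1,1,2).copy(),(6,6),(-1,-1),(3,30,.01)).ravel()
    print(m,p.round(1),q.round(1),(Q.T@(onz(c,q,z)[:2]-t)).round(1))
# groove profile: gray along mould x at several y
for y in(60,45,-35,-45):
    xs=np.arange(-26,27,1.);v=[]
    for x in xs:
        u=proj(c,np.array([*(Q@[x,y]+t),50]));v.append(int(cv2.getRectSubPix(g,(1,1),tuple(map(float,u)))[0,0]))
    print(y,list(zip(xs.astype(int),v)))
```

```text
(-106, 100) [336.8  67.1] [335.2  68.9] [-104.9   98.7]
(52, 92) [341.2 282.1] [335.2 277.9] [48.2 87.6]
(-52, 92) [333.  144.1] [330.9 143.4] [-52.6  90.6]
(25, -74) [114.5 270.9] [114.5 270.9] [ 25. -74.]
(-106, -100) [79.  90.2] [79.  90.2] [-106. -100.]
(52, -92) [108.8 297.7] [108.8 297.7] [ 52. -92.]
60 [(np.int64(-26), 215), (np.int64(-25), 216), (np.int64(-24), 217), (np.int64(-23), 216), (np.int64(-22), 215), (np.int64(-21), 213), (np.int64(-20), 215), (np.int64(-19), 217), (np.int64(-18), 217), (np.int64(-17), 217), (np.int64(-16), 220), (np.int64(-15), 219), (np.int64(-14), 218), (np.int64(-13), 218), (np.int64(-12), 218), (np.int64(-11), 217), (np.int64(-10), 217), (np.int64(-9), 217), (np.int64(-8), 216), (np.int64(-7), 217), (np.int64(-6), 218), (np.int64(-5), 215), (np.int64(-4), 214), (np.int64(-3), 214), (np.int64(-2), 213), (np.int64(-1), 214), (np.int64(0), 215), (np.int64(1), 207), (np.int64(2), 160), (np.int64(3), 153), (np.int64(4), 150), (np.int64(5), 149), (np.int64(6), 148), (np.int64(7), 148), (np.int64(8), 154), (np.int64(9), 164), (np.int64(10), 211), (np.
[... 3005 characters left out ...]
.int64(-7), 212), (np.int64(-6), 213), (np.int64(-5), 210), (np.int64(-4), 174), (np.int64(-3), 184), (np.int64(-2), 209), (np.int64(-1), 208), (np.int64(0), 207), (np.int64(1), 212), (np.int64(2), 213), (np.int64(3), 212), (np.int64(4), 209), (np.int64(5), 210), (np.int64(6), 211), (np.int64(7), 213), (np.int64(8), 214), (np.int64(9), 213), (np.int64(10), 212), (np.int64(11), 213), (np.int64(12), 214), (np.int64(13), 213), (np.int64(14), 211), (np.int64(15), 208), (np.int64(16), 210), (np.int64(17), 213), (np.int64(18), 215), (np.int64(19), 215), (np.int64(20), 212), (np.int64(21), 211), (np.int64(22), 209), (np.int64(23), 208), (np.int64(24), 208), (np.int64(25), 208), (np.int64(26), 207)]
```

The groove edges come out at mould x 1.5/13.7 (expected 2/14) and -15/-2.7 (expected -14/-2), so the pose is good to under 1 mm. Lowering onto seam_start.

```bash
echo '[0, 0, 15, 0, 0, 0, 0, 0, 28, 0, 0, 0, 0, 0, 35, 0, 0, 0, 0, 0, 39, 0, 0, 0, 0, 0, 39, 0, 0, 0, 0, 0, 39, 0, 0, 0]' > next.json && python3 jog.py next.json|sed -n '1,2p;4p'; echo '[0, 0, 2, 0, 0, 0, 0, 0, 4, 0, 0, 0, 0, 0, 5.5, 0, 0, 0, 0, 0, 5.5, 0, 0, 0, 0, 0, 5.5, 0, 0, 0]' > next.json && python3 jog.py next.json|sed -n '1,2p;4p'; python3 -c "
from h import *
s=sensors.sense();print(s['tcp_pos'],s['contact_force'])"
```

```text
time: 15.92
tcp_pos: [601.1, 46.1, 123.3]
contact_force: [0.9, -0.4, -0.6]
time: 16.55
tcp_pos: [601.1, 46.0, 117.6]
contact_force: [0.6, 1.1, 0.8]
[601.06328811  46.03576268 117.64866806] [0.62412028 1.08623351 0.84326763]
```

```bash
python3 -c "
from h import *
f=[]
for _ in range(8): viewer.camera('wrist');f.append(sensors.sense()['contact_force'])
c=viewer.camera('wrist')
print(np.mean(f,0),np.std(f,0),sensors.sense()['time'])"
```

```text
[1.11535921 0.03013916 1.27424944] [0.56413076 0.4225229  0.26134564] 17.0
```

Contact is about 2.5 N (with the stylus weight counted), so the tip is on the floor. Drawing at about 3.5 cm/s.

```bash
echo '[-0.3, -4.4, 0, 0, 0, 0, -0.6, -8.8, 0, 0, 0, 0, -0.9, -13.2, 0, 0, 0, 0, -1.2, -17.6, 0, 0, 0, 0, -1.5, -22, 0, 0, 0, 0, -1.8, -26.4, 0, 0, 0, 0, -2.2, -30.9, 0, 0, 0, 0, -2.5, -35.3, 0, 0, 0, 0, -2.8, -39.7, 0, 0, 0, 0, -3.1, -44.1, 0, 0, 0, 0, -3.4, -48.5, 0, 0, 0, 0, -3.7, -52.9, 0, 0, 0, 0]' > next.json && python3 jog.py next.json|sed -n '1,2p;4p'; python3 -c "
from h import *
f=[]
for _ in range(6): viewer.camera('wrist');f.append(sensors.sense()['contact_force'])
T=sensors.sense()['tcp_pos'];print(np.mean(f,0),T);print((T[0]-582.5)*.9896-.144*(T[1]+27),(T[0]-582.5)*.144+.9896*(T[1]+27))"
```

```text
time: 18.5
tcp_pos: [593.2, -6.7, 117.5]
contact_force: [0.2, 2.7, 1.1]
[-0.08513509 -1.38641058  1.22807384] [593.18443124  -6.76442085 117.45977308]
7.659389760894 21.563687228065046
```

```bash
echo '[1.2, -4.1, 0, 0, 0, 0, 2.3, -8.2, 0, 0, 0, 0, 3.5, -12.3, 0, 0, 0, 0, 4.7, -16.4, 0, 0, 0, 0, 5.9, -20.5, 0, 0, 0, 0, 7, -24.5, 0, 0, 0, 0, 8.2, -28.6, 0, 0, 0, 0, 9.4, -32.7, 0, 0, 0, 0, 10.6, -36.8, 0, 0, 0, 0, 11.7, -40.9, 0, 0, 0, 0, 12.9, -45, 0, 0, 0, 0]' > next.json && python3 jog.py next.json|sed -n '1,2p;4p'; echo '[-0.3, -4, 0, 0, 0, 0, -0.6, -8, 0, 0, 0, 0, -0.8, -12, 0, 0, 0, 0, -1.1, -16, 0, 0, 0, 0, -1.4, -20, 0, 0, 0, 0, -1.6, -23.5, 0, 0, 0, 0, -1.6, -23.5, 0, 0, 0, 0, -1.6, -23.5, 0, 0, 0, 0]' > next.json && python3 jog.py next.json|sed -n '1,2p;4p';python3 -c "
from h import *
f=[]
for _ in range(6): viewer.camera('wrist');f.append(sensors.sense()['contact_force'])
T=sensors.sense()['tcp_pos'];print(np.mean(f,0),T);print((T[0]-582.5)*.9896-.144*(T[1]+27),(T[0]-582.5)*.144+.9896*(T[1]+27))"
```

```text
time: 20.18
tcp_pos: [570.9, -47.9, 117.5]
contact_force: [0.1, 0.9, 1.3]
time: 21.18
tcp_pos: [567.5, -71.4, 117.5]
contact_force: [0.1, -1.4, 1.7]
[ 0.0736379  -1.62564883  1.67857625] [567.65271868 -70.97137792 117.54654632]
-8.3609911767537 -45.65208410411559
```

```bash
echo '[0, 0, -7, 0, 0, 0, 0, 0, -14, 0, 0, 0, 0, 0, -30, 0, 0, 0, 0, 0, -60, 0, 0, 0, 0, 0, -96, 0, 0, 0, 9, 52, -96, 0, 0, 0, 18, 104, -96, 0, 0, 0, 27, 156, -96, 0, 0, 0, 36, 208, -96, 0, 0, 0, 45, 260, -96, 0, 0, 0, 52, 300, -96, 0, 0, 0, 54, 310, -96, 0, 0, 0]' > next.json && python3 jog.py next.json|sed -n '1,2p;4p'; echo '[0, 0, 0, 0, 0, 0, 0, 0, 0, 0, 0, 0, 0, 0, 0, 0, 0, 0]' > next.json && python3 jog.py next.json|sed -n '1,6p';python3 -c "
from h import *
S=sensors.sense();T=S['tcp_pos'];print(T,S['eef_rot'],tool(np.array([580.9,243.1,98.9])-T))"
```

```text
time: 22.98
tcp_pos: [580.2, 246.6, 214.2]
contact_force: [0.8, -0.9, -1.0]
time: 23.35
tcp_pos: [581.2, 242.2, 213.8]
eef_rot: [0.108, 0.994, -0.0, 0.0]
contact_force: [0.0, 0.3, -0.9]
finger_gap: 0.228
finger_force: 43.6
[581.18697371 242.21646526 213.76236134] [ 1.07979336e-01  9.94153118e-01 -1.50716494e-04  1.35808043e-04] [  0.50472772   0.83237145 114.86199305]
```

```bash
echo '[0.5, 0.8, 20, 0, 0, 0, 0.5, 0.8, 35, 0, 0, 0, 0.5, 0.8, 50, 0, 0, 0, 0.5, 0.8, 65, 0, 0, 0, 0.5, 0.8, 85, 0, 0, 0, 0.5, 0.8, 100, 0, 0, 0, 0.5, 0.8, 108, 0, 0, 0, 0.5, 0.8, 112, 0, 0, 0, 0.5, 0.8, 112, 0, 0, 0]' > next.json && python3 jog.py next.json|sed -n '1,2p;4p'; echo '[0, 0, 1, 0, 0, 0, 0, 0, 2, 0, 0, 0, 0, 0, 3, 0, 0, 0, 0, 0, 3, 0, 0, 0]' > next.json && python3 jog.py next.json|sed -n '1,2p;4p'
```

```text
time: 24.48
tcp_pos: [580.8, 244.4, 101.7]
contact_force: [-0.3, 0.4, -1.1]
time: 24.98
tcp_pos: [580.8, 244.4, 98.9]
contact_force: [-2.3, -1.2, 4.9]
```

Collar is down on the block (6 N contact). Releasing and withdrawing.

```bash
echo '[0, 0, 0, 0, 0, 0, 0, 0, 0, 0, 0, 0, 0, 0, 0, 0, 0, 0, 0, 0, 0, 0, 0, 0]' > next.json && python3 jog.py next.json 0.5|sed -n '1,2p;4,5p'; echo '[0, 0, -20, 0, 0, 0, 0, 0, -60, 0, 0, 0, 0, 0, -110, 0, 0, 0, -50, 0, -132, 0, 0, 0, -50, 0, -132, 0, 0, 0, -50, 0, -132, 0, 0, 0]' > next.json && python3 jog.py next.json|sed -n '1,2p;4p';python3 - <<'E'
from h import *
c=viewer.camera("wrist");i=c["img"];o=cv2.imread("pics/w6.png")
d=cv2.absdiff(cv2.cvtColor(i,cv2.COLOR_RGB2GRAY),cv2.cvtColor(o,cv2.COLOR_BGR2GRAY))[90:210,250:370];print("diff stand region",d.mean(),(d>40).sum())
a=cv2.cvtColor(i,cv2.COLOR_RGB2GRAY)[152:180,303:333]>100;ys,xs=np.nonzero(a);uv=(xs.mean()+303,ys.mean()+152);print(uv,onz(c,uv,162),sensors.sense()["tcp_pos"])
s=viewer.camera("side");so=cv2.imread("pics/side0.png")[:,:,::-1]
# stylus in side view: dark handle extent now vs at the start
for im in(so,s["img"]):
    g=cv2.cvtColor(np.ascontiguousarray(im),cv2.COLOR_RGB2GRAY)[255:295,285:308];ys,xs=np.nonzero(g<45);print(xs.min()+285,xs.max()+285,ys.min()+255,ys.max()+255,xs.mean()+285,ys.mean()+255)
# clamp: is the knob still at mould (-20,-74)?
g=cv2.cvtColor(s["img"],cv2.COLOR_RGB2GRAY)
for m in((-20,-74),(25,-29)):
    X,Y=582.5+.9896*m[0]+.144*m[1],-27-.144*m[0]+.9896*m[1];u=proj(s,np.array([X,Y,85])).astype(int);print(m,u,g[u[1]-3:u[1]+4,u[0]-2:u[0]+3].mean())
E
```

```text
time: 25.48
tcp_pos: [580.6, 244.3, 98.5]
contact_force: [-0.5, -0.3, 0.5]
finger_gap: 0.5
time: 26.22
tcp_pos: [629.2, 233.8, 231.1]
contact_force: [-0.3, -0.4, 0.1]
diff stand region 11.010416666666666 1312
(np.float64(316.3487972508591), np.float64(167.1701030927835)) [580.34898286 245.5064307  162.        ] [628.76450373 234.00804215 230.67773154]
290 301 263 291 295.1182795698925 277.23655913978496
289 301 264 292 294.59106529209623 278.21993127147766
(-20, -74) [344 231] 46.285714285714285
(25, -29) [320 235] 76.57142857142857
```

```bash
python3 -c "
from rig import bot, viewer, sensors
print(bot.close_job())"
```

```text
the job is handed in; nothing more can be done
None
```

The job is handed in without an error, but no verdict came back. The mould is closed and clamped, the seam was drawn at about 3.5 cm/s with roughly 2.5 N, and the stylus is back in its stand, about 4 mm off the hole's centre (limit 9 mm).

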